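# Hold a drawer handle against its drawer front for screwing

## Robot

A 6-joint arm with a two-finger parallel gripper is mounted at the origin on a cart in front of the work surface, level with it; the furniture and walls round the work are solid. World frame = base frame: x ahead of the robot, y to its left, z up, the work surface at z = 0. Lengths are in m, angles in rad, forces in N, time in s.
With the tool pointing down it reaches from about 0.35 to 0.975 m from the base axis. Payload 4.9 kg.
Tool frame: the origin (TCP) lies at the very end of the fingers, on their centre line; the grasp point (between the pads) lies 19 mm behind it; z points along the fingers, x is the direction in which the jaws open and shut, and the axes are right-handed (so a half turn about z gives the same grasp; the last joint's range is limited). The gripper opens to 85 mm and grips with 20 to 120 N. Pads are 22 mm wide; open, the fingers measure 114 mm over their backs; the gripper's body (76 mm by 85 mm) begins 54 mm behind the grasp point. The pads swing forward as they close: fully open they stand 13 mm farther back than shut.
Start: joints at [-1.397, 0.053, 1.613, -0, 1.476, -0.119], TCP at [0.18, -0.598, 0.231] pointing down, gripper open.
Joint ranges: [-3.01, 3.01], [-1.01, 2.22], [0.06, 2.58], [-1.02, 4.17], [0.09, 2.62], [-3.14, 3.14]. Speed limits (rad/s): [2.57, 2.57, 3.14, 3.14, 3.14, 3.14].

## Interface

Orientations are given as a rotation vector (axis times angle).
In Python, from station import monitor, imaging, ticket gives the robot as it stands.
- The arm moves only by the tool step_arm, never from a script. Its argument "targets" is one flat list of numbers, 4 for each row, row after row: the shift along the tool's x, y, z in m, then the turn about the tool's z in rad. In form: [tx, ty, tz, roll, tx, ty, tz, roll, ...]. A call has 1 to 12 rows; each row is the pose to reach, as a shift and turn from the pose measured when the call began, along the tool's axes at that moment; what a row does not reach only later rows make up. A row lasts 1/12 s, in which the tool goes at most 41.7 mm and 7.16 degrees, less where a joint would pass 70% of its speed; a pose out of reach is approached as far as the arm can. A call with a gripper value outside its range is refused whole. "grip" is the finger opening in m, from 0 to 0.0854, set as the call begins (left out, the last holds). The fingers move at their own pace and stop on an object; "force" is the grip in N (left out, the last holds). Time passes only in rows, so rows that repeat a pose let the fingers close. It gives the time, the measured TCP pose, the force and the opening at its end, in the units of the state.
- monitor.get_obs(): the state, without advancing time (a new reading comes with each control period).
- imaging.get_image(name): name is "scene" or "top"; returns a dict with "color" (384x512x3 uint8, red, green, blue), "depth" (384x512 float32, m along the optical axis (not along the pixel's ray), 0 where there is no reading), "fov_y" (degrees; the focal length in pixels is half the picture's height over the tangent of half this angle, whatever the lens; pixels are square), "cx", "cy" (the principal point, pixels), "k1" (the pictures are not rectified: a ray, as slopes to the right and down, at radius r is drawn at 1 + k1 r^2 times it, then the intrinsics apply), "R" (3x3) and "t" (3): a world point X has camera coordinates R X + t. Camera axes: x right, y down, z forward; pixel columns grow to the right and rows downward; lengths in m; the calibration is good to about 2 mm. A picture is of the moment at which its call begins.
- ticket.finish_job(): hands the job in, once; it reports no verdict.
Trained networks look in a picture, given as the dict that the camera call returned (one of the last four; its "shot" number tells which), for a name from the list of things; names that differ only in an ending like _2 or _b are one class to them, and where a whole thing is asked for, a point or a joint stands for the part that bears it (a point fixed in the world has none). Each returns a list of dicts, best first, with "score" (0 to 1); they miss things now and then, are a little off and sometimes report something else, mostly with a low value. They report only what shows in the picture. A call takes as long as a camera call.
- imaging.search_frame(name, picture): "uv" ([column, row] in pixels, amid what is visible of it).
- imaging.mark_of(name, picture): "uv" ([column, row] in pixels: a listed point, or the origin of a listed thing).
The state is a dict: "t": time; "q": joint angles; "dq": joint speeds; "effort": joint torques, N m; "tool_pos": TCP position; "tool_rot": TCP orientation; "contact_force": force on the tool from outside, world axes, zero at the start; "wrist_torque": the same for the moment, N m; "opening": finger opening in m.
Only numpy, scipy, OpenCV 4.12 (cv2) and the standard library are available. Lean on these libraries where they do the work, as an engineer would, in place of code of your own. Each camera call takes 0.05 s, during which the arm holds its last target.

## Task

Be the third hand for fitting a handle: pick up the loose steel bar handle and set its two feet squarely on the two screw holes of the white drawer front standing in the sprung stand, each centred on its hole to within about 5 mm. Press it against the front with a steady push of about 10 N (the springs then give by about 17 mm, a bit over half their travel; never drive them to their stop), keep that push for at least three seconds, and finish while still gripping and pressing the handle there, so that a helper behind can drive the screws. Leave everything else on the worktop alone.

Things in the scene. Friction and masses are not known exactly. Their poses are not given: they have to be found in the camera images.
- handle: The loose drawer handle, plain steel, 0.10 to 0.20 kg: a straight bar 160 mm long (along its y), 12 mm thick (its x, from -6 to +6 mm) and 16 mm tall (its z), with two round feet 16 mm in diameter that stand out 38 mm from the bar toward its +x, at y = +64 and -64 mm. It lies flat on the worktop, feet pointing more or less away from the robot. Origin: middle of the bar, on its underside; z up. Between the feet the space behind the bar is clear.
- foot_left (a point): Centre of the end face of the handle's foot at its +y end: at (44, 64, 8) mm in the handle's frame, whose axes it shares. Belongs on hole_left.
- foot_right (a point): Centre of the end face of the foot at the handle's -y end: at (44, -64, 8) mm in the handle's frame. Belongs on hole_right.
- stand: The plywood assembly stand, fixed to the worktop: base 145 x 320 x 12 mm, two uprights 134 mm tall at y = +-115 mm behind the drawer front with spring tubes. Origin: on the worktop below the middle of the drawer front's face at rest; the face is upright, looks to the stand's -x (toward the robot, turned by the stand's yaw), and the stand's +x is the direction to press. The base reaches 15 mm in front of the face.
- hole_left (a point): Centre of the left (+y) screw hole, a dark 8 mm dot on the face of the white drawer front (290 mm wide, 18 mm thick, lower edge 13 mm and top edge 150 mm above the worktop). The hole is 126 mm above the worktop, 64 mm to the +y side of the middle. Axes as the stand's; it moves with the front. Nothing stands in front of the face above the base.
- hole_right (a point): Centre of the right (-y) screw hole, 126 mm above the worktop, 64 mm to the -y side of the middle, 128 mm from the other. Axes as the stand's; moves with the front.
- front (a joint): How far the drawer front is pushed back on its springs along the stand's +x, in m: 0 at rest, 0.030 at the hard stop. It slides straight, without tilting; the springs resist with 0.6 N per mm (10 N at 0.0167) and bring it back when let go.
- the_teaspoon: Bystander: a steel teaspoon, 130x26x11 mm, lying flat left of the work. Origin at the centre of its underside.
- the_opener: Bystander: a tin opener with a black handle, 174x41x20 mm, lying behind the stand. Origin at the centre of its underside.
- the_tin: Bystander: a small food tin, 57 mm across, 72 mm tall, standing right of the work. Origin at the centre of its underside.
- the_garlic: Bystander: a garlic bulb, 60 mm, near the front edge on the left. Origin at the centre of its underside.

How it is judged:
By the outcome, as a careful person would: the job done as asked, in the order asked, and still so for the second after the job is handed in, while the arm keeps its last pose, push and grip.
It also fails if it takes over 46 s, if anything falls off the work surface, if the arm or the gripper's body presses on something with over 40 N, if the wrist force passes 120 N, or if a joint passes its speed limit or range.

## Working session

There is one attempt and no reset: what is moved stays moved. The work goes in short steps, Python scripts to look and compute and a tool call to move; the robot and the scene stay as the last step left them, time stands still between calls to the robot, and variables do not carry over. Pictures are saved under pics/ and viewed, and the job is handed in when it is done.

Besides the shell and the picture viewer there is one more tool, called after "Request:" as a command line: name --argument value ..., lists and objects as JSON in quotes. step_arm: Moves the arm, as the interface text tells. Its arguments: {"type":"object","properties":{"targets":{"type":"array","items":{"type":"number"}},"grip":{"type":"number"},"force":{"type":"number"}},"required":["targets"]}

```bash
mkdir -p pics; ls
cat > h.py <<'E'
import numpy as np, cv2
from station import monitor, imaging, ticket
def K(p):
    f=p["color"].shape[0]/2/np.tan(np.radians(p["fov_y"])/2); return f
def ray(p,uv):
    f=K(p); d=np.array([(uv[0]-p["cx"])/f,(uv[1]-p["cy"])/f]); s=d.copy()
    for _ in range(20): s=d/(1+p["k1"]*(s@s))
    return np.array([s[0],s[1],1.])
def at_depth(p,uv,z=None):
    if z is None: z=float(p["depth"][int(round(uv[1])),int(round(uv[0]))])
    return p["R"].T@(ray(p,uv)*z-p["t"])
def at_z(p,uv,h):
    c=-p["R"].T@p["t"]; d=p["R"].T@ray(p,uv); return c+d*(h-c[2])/d[2]
def proj(p,X):
    c=p["R"]@np.asarray(X)+p["t"]; s=c[:2]/c[2]; s=s*(1+p["k1"]*(s@s)); return s*K(p)+[p["cx"],p["cy"]]
def save(p,n,s=1.5):
    cv2.imwrite("pics/"+n,cv2.resize(np.array(p["color"])[:,:,::-1],None,fx=s,fy=s))
E
python3 - <<'E'
from h import *
print(monitor.get_obs())
for n in ["scene","top"]:
    p=imaging.get_image(n); p["R"]=np.array(p["R"]);p["t"]=np.array(p["t"]); save(p,n+"1.png")
    np.save(n+"1.npy",p,allow_pickle=True)
    print(n,p["fov_y"],p["k1"],-p["R"].T@p["t"],p["R"][2])
    for o in ["handle","foot_left","foot_right","hole_left","hole_right","stand","the_tin","the_garlic","the_teaspoon"]:
        r=imaging.mark_of(o,p)
        for q in r[:2]: print(o,np.round(q["uv"],1),round(q["score"],2),np.round(at_depth(p,q["uv"]),4),np.round(at_z(p,q["uv"],{'h':0.126}.get(o[0],0) if 'hole' in o else .008 if 'foot' in o else 0),4))
E
```

```text
pics
{'t': 0.0, 'q': array([-1.39701848e+00,  5.33507193e-02,  1.61431037e+00, -1.40675017e-05,
        1.47601239e+00, -1.18988334e-01]), 'dq': array([ 0.00046276,  0.0003591 ,  0.0003165 , -0.00160039, -0.00084146,
       -0.0001686 ]), 'effort': array([-7.44645058e-04, -3.93681514e+01, -3.70180035e+01, -1.38186451e-04,
        7.00630015e-03, -5.98012520e-06]), 'tool_pos': array([ 0.18026934, -0.59777582,  0.23005705]), 'tool_rot': array([-2.52056522e+00,  1.87281269e+00,  2.38770757e-03]), 'contact_force': array([-1.51045134,  0.62758026, -0.18336139]), 'wrist_torque': array([-0.0206917 , -0.01743831, -0.00154977]), 'opening': 0.08548392459728059}
scene 52.73126850998607 -0.038985229869239114 [0.12938673 0.48400433 0.73191456] [ 0.50263775 -0.51680145 -0.69301628]
handle [316.6 241.8] 0.64 [ 0.4335 -0.0285  0.0157] [ 0.4402 -0.0397  0.    ]
foot_left [282.4 247.8] 0.62 [ 0.4868  0.0318 -0.0007] [0.4826 0.0372 0.008 ]
foot_right [322.5 217.6] 0.75 [ 0.4721 -0.1011  0.0143] [ 0.4751 -0.1062  0.008 ]
hole_left [217.  222.3] 0.86 [0.5658 0.1575 0.1272] [0.5666 0.1569 0.126 ]
hole_rig
[... 793 characters left out ...]
02  0.008 ]
hole_left [193.9 203.6] 0.94 [0.5654 0.1478 0.1463] [0.569  0.1498 0.126 ]
hole_left [303.7 124.5] 0.58 [ 0.8006 -0.1299  0.0132] [ 0.7616 -0.1143  0.126 ]
hole_right [245.4 211.5] 0.67 [0.5452 0.0299 0.1516] [0.5492 0.0297 0.126 ]
stand [221.7 217.5] 0.77 [0.552  0.089  0.0145] [0.5541 0.0896 0.    ]
stand [242.3 213.7] 0.51 [0.5438 0.0369 0.128 ] [0.5635 0.0363 0.    ]
the_tin [345.4 272.5] 0.76 [ 0.4055 -0.2108  0.0736] [ 0.4077 -0.2264  0.    ]
the_tin [271.4 265.6] 0.46 [ 0.428  -0.0351  0.0204] [ 0.4289 -0.0364  0.    ]
the_garlic [166.1 291.5] 0.73 [0.3662 0.2243 0.0458] [0.3661 0.2312 0.    ]
the_teaspoon [155.2 251.1] 0.68 [ 0.4688  0.2607 -0.0026] [0.4686 0.2603 0.    ]
```

View pics/scene1.png

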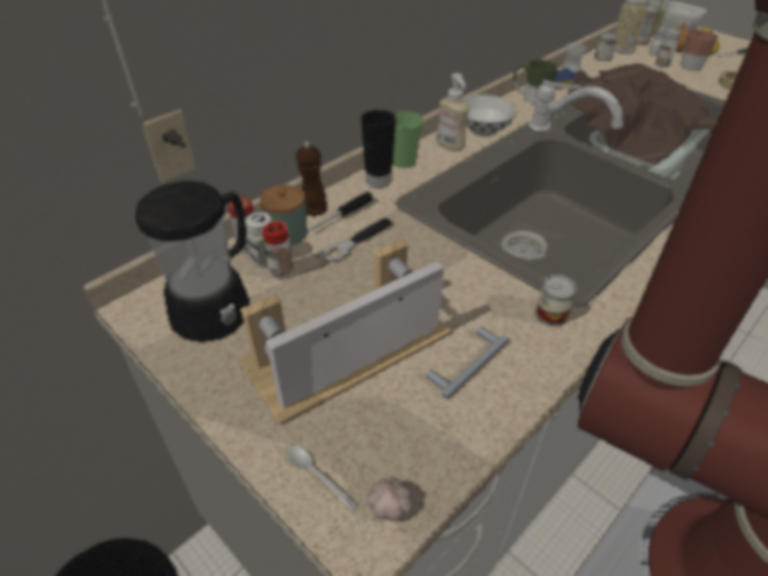

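View pics/top1.png

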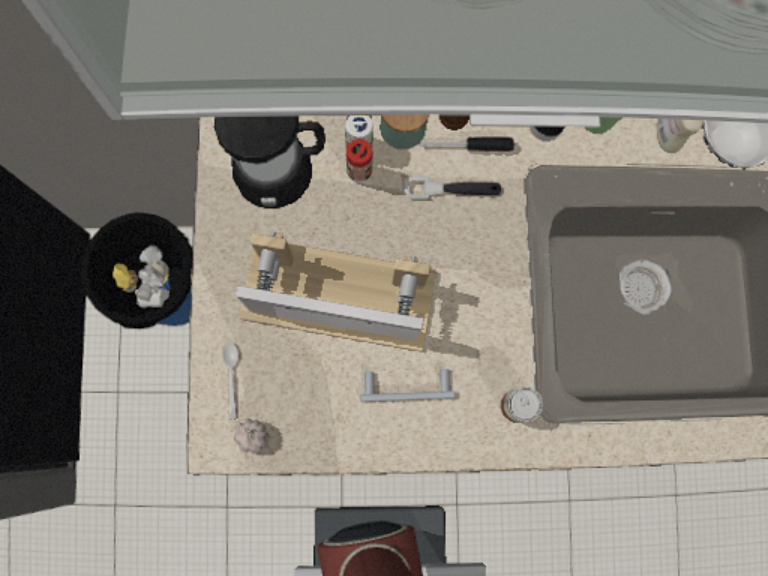

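```bash
cat > fit.py <<'E'
from h import *
from scipy.optimize import minimize
P={n:np.load(n+"1.npy",allow_pickle=True).item() for n in ["scene","top"]}
def cloud(p):
    H,W=p["depth"].shape; f=K(p)
    u,v=np.meshgrid(np.arange(W),np.arange(H)); d=np.stack([(u-p["cx"])/f,(v-p["cy"])/f],-1); s=d.copy()
    for _ in range(20): s=d/(1+p["k1"]*(s**2).sum(-1,keepdims=True))
    z=p["depth"]; X=np.concatenate([s*z[...,None],z[...,None]],-1)
    return (X-p["t"])@p["R"]
if __name__=="__main__":
  for n,p in P.items():
    X=cloud(p)
    # front face
    m=(X[...,2]>.03)&(X[...,2]<.142)&(abs(X[...,1]-.09)<.15)&(X[...,0]>.50)&(X[...,0]<.60)&(p["depth"]>0)
    Y=X[m]
    if len(Y)>50:
      k=np.ones(len(Y),bool)
      for i in range(10):
        A=np.c_[Y[:,1],Y[:,2],np.ones(len(Y))]; c=np.linalg.lstsq(A[k],Y[k,0],rcond=None)[0]; r=Y[:,0]-A@c; k=abs(r)<.006
      print(n,"face x=a*y+b*z+c",np.round(c,4),k.sum(),len(k),r[k].std(),"yaw deg",-np.degrees(np.arctan(c[0])))
    # table height
    t=(abs(X[...,0]-.40)<.03)&(abs(X[...,1]-.1)<.03)&(p["depth"]>0); print("table z",np.median(X[t][:,2]),X[t][:,2].std())
    hs=cv2.cvtColor(np.array(p["color"]),cv2.COLOR_RGB2HSV)
    G=np.stack([*np.meshgrid(np.arange(512),np.arange(384))],-1)
    tb=(p["R"].T@np.array([0,0,1.]))
    # world on z=.008
    m=(abs(X[...,0]-.45)<.07)&(abs(X[...,1]+.035)<.12)
    bluish=(np.array(p["color"])[...,2].astype(int)-np.array(p["color"])[...,0])
    mask=m&(bluish>-12)
    mask=mask.astype(np.uint8); 
    print(mask.sum())
    v=np.array(p["color"]).copy(); v[mask>0]=[255,0,0]
    c=proj(p,[.45,-.035,0]).astype(int); cv2.imwrite(f"pics/mask_{n}.png",cv2.resize(np.hstack([v[c[1]-45:c[1]+45,c[0]-50:c[0]+50],np.array(p["color"])[c[1]-45:c[1]+45,c[0]-50:c[0]+50]])[:,:,::-1],None,fx=4,fy=4,interpolation=0))
    np.save(f"mask_{n}.npy",mask)
E
python3 fit.py
```

```text
scene face x=a*y+b*z+c [0.1895 0.0023 0.5353] 3768 3883 0.0009002613728928196 yaw deg -10.729578659417362
table z -0.001023924662172189 0.0012493839580036792
538
top face x=a*y+b*z+c [1.885e-01 1.000e-04 5.362e-01] 800 973 0.00034642086452279987 yaw deg -10.672492266071831
table z -3.1177943362017575e-05 0.0024246790657313113
513
```

Run:
```python
import cv2,numpy as np
a=[cv2.imread(f"pics/mask_{n}.png") for n in("scene","top")]
print(a[0].shape); v=np.vstack(a); cv2.imwrite("pics/masks.png",cv2.resize(v,None,fx=.8,fy=.8))
```

```text
(360, 800, 3)
```

View pics/masks.png

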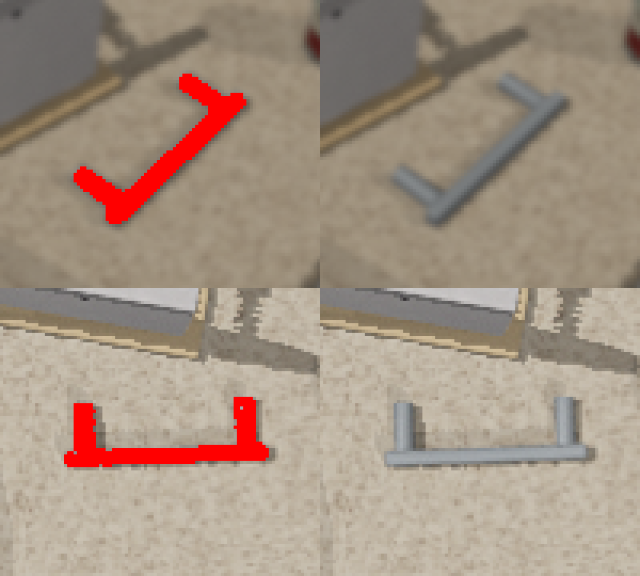

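```bash
cat > fit2.py <<'E'
from fit import *
from scipy.ndimage import gaussian_filter
def parts():
    b=np.array([[x,y,z] for x in(-.006,.006) for y in(-.08,.08) for z in(0,.016)])
    out=[b]
    a=np.linspace(0,2*np.pi,16,endpoint=False)
    for s in(1,-1): out.append(np.array([[x,s*.064+.008*np.cos(t),.008+.008*np.sin(t)] for x in(.006,.044) for t in a]))
    return out
PA=parts(); S=4
def sil(p,x,y,yaw,z=0):
    c,s=np.cos(yaw),np.sin(yaw); R=np.array([[c,-s,0],[s,c,0],[0,0,1]])
    im=np.zeros((384*S,512*S),np.uint8)
    for q in PA:
        uv=np.array([proj(p,R@v+[x,y,z]) for v in q]); h=cv2.convexHull((((uv+.5)*S-.5)*16).round().astype(np.int32))
        cv2.fillConvexPoly(im,h,255,shift=4)
    return cv2.resize(im,(512,384),interpolation=cv2.INTER_AREA)/255.
def fit(names,M,x0,z=0):
    def cost(v): return sum((gaussian_filter(sil(P[n],*v[:2]/1000,np.radians(v[2]),z)-M[n],1)**2).sum() for n in names)
    return minimize(cost,x0,method="Nelder-Mead",options=dict(initial_simplex=np.array([x0,*[np.array(x0)+d for d in np.diag([4,4,3.])]]),xatol=.05,fatol=.01))
if __name__=="__main__":
    M={n:np.load(f"mask_{n}.npy").astype(float) for n in P}
    for ns in (["scene"],["top"],["scene","top"]):
        r=fit(ns,M,[436.,-34,2.5]); print(ns,np.round(r.x,2),round(r.fun,1))
    # holes: darkest blob near the marks
    a,c0=.189,.5357
    n3=np.array([1,-a,0]); n3/=np.linalg.norm(n3)
    ysd=np.array([a,1,0])/np.hypot(a,1)
    for n,L in (("scene",[(217,222.3),(267.6,197.8)]),("top",[(193.9,203.6),(245.4,211.5)])):
        p=P[n]; g=cv2.cvtColor(np.array(p["color"]),cv2.COLOR_RGB2GRAY).astype(float)
        for u,v in L:
            u,v=int(round(u)),int(round(v)); w=g[v-5:v+6,u-6:u+7]; print(n,w.astype(int).tolist() if n=="top" else "")
            bg=np.median(w); d=np.clip(bg-w-15,0,None) 
            yy,xx=np.mgrid[v-5:v+6,u-6:u+7]; uv=np.array([(d*xx).sum(),(d*yy).sum()])/d.sum()
            c=-p["R"].T@p["t"]; dr=p["R"].T@ray(p,uv); k=(np.array([c0,0,0])-c)@n3/(dr@n3); X=c+k*dr
            print(n,uv.round(2),X.round(4),"z=.126:",at_z(p,uv,.126).round(4), "along",(X@ysd).round(4))
E
python3 fit2.py
```

```text
['scene'] [432.76 -31.36   1.33] 19.3
['top'] [432.78 -36.34   1.41] 3.4
['scene', 'top'] [432.78 -34.45   1.43] 45.9
scene 
scene [217.02 222.97] [0.5655 0.1578 0.1255] z=.126: [0.5652 0.1581 0.126 ] along 0.2601
scene 
scene [266.62 198.57] [0.5419 0.0328 0.1263] z=.126: [0.5421 0.0326 0.126 ] along 0.1329
top [[191, 192, 192, 191, 191, 193, 192, 192, 192, 194, 194, 191, 191], [191, 192, 191, 192, 193, 193, 193, 195, 196, 193, 194, 194, 194], [194, 193, 192, 192, 192, 193, 193, 194, 193, 193, 193, 193, 192], [188, 193, 194, 199, 196, 195, 195, 193, 193, 193, 194, 191, 192], [110, 128, 164, 176, 188, 186, 193, 197, 197, 198, 196, 193, 194], [101, 98, 94, 94, 93, 89, 121, 138, 170, 180, 189, 186, 189], [123, 123, 80, 57, 60, 73, 98, 97, 95, 90, 93, 93, 126], [121, 121, 123, 121, 124, 98, 126, 102, 100, 102, 100, 104, 101], [121, 122, 120, 125, 124, 123, 124, 120, 125, 124, 125, 124, 127], [123, 119, 122, 122, 122, 122, 123, 119, 120, 123, 122, 123, 123], [125, 120, 121, 123, 120, 121, 120, 121, 122, 121, 120, 122, 123]]
top [193.37 204.93] [0.564  0.15   0.1365] z=.126: [0.5659 0.151  0.126 ] along 0.2521
top [[197, 195, 195, 194, 195, 195, 196, 198, 199, 200, 199, 196, 195], [196, 196, 196, 194, 195, 195, 196, 195, 197, 195, 194, 194, 196], [197, 199, 197, 194, 195, 197, 195, 196, 195, 195, 195, 195, 196], [200, 198, 198, 196, 194, 195, 194, 193, 196, 195, 194, 194, 195], [196, 200, 202, 199, 198, 196, 195, 195, 196, 196, 197, 197, 195], [121, 141, 171, 181, 189, 191, 193, 199, 199, 202, 198, 198, 198], [105, 101, 100, 99, 93, 100, 124, 149, 178, 185, 187, 195, 197], [127, 129, 128, 129, 102, 105, 81, 97, 99, 95, 98, 103, 133], [130, 127, 128, 127, 130, 128, 96, 51, 84, 128, 124, 102, 103], [127, 126, 127, 127, 128, 129, 129, 130, 130, 128, 128, 126, 127], [126, 126, 126, 127, 125, 129, 128, 128, 128, 126, 124, 126, 126]]
top [244.63 214.92] [0.5417 0.0315 0.1229] z=.126: [0.5412 0.0315 0.126 ] along 0.1315
```

```bash
cat > go.py <<'E'
from h import *
from scipy.spatial.transform import Rotation as Ro
import sys
def plan(tgt,yaw):
    o=monitor.get_obs(); R=Ro.from_rotvec(o["tool_rot"]).as_matrix(); d=R.T@(np.array(tgt)-o["tool_pos"])
    a=np.degrees(np.arctan2(R[1,0],R[0,0])); r=-(yaw-a); r=(r+90)%180-90
    print("t",o["t"],"pos",o["tool_pos"].round(4),"x-angle",a.round(2),"z",R[:,2].round(4),"shift",d.round(4),"roll",np.radians(r).round(4),"F",o["contact_force"].round(2),"q",o["q"].round(2),"open",round(o["opening"],4))
if __name__=="__main__": plan([float(v) for v in sys.argv[1:4]],float(sys.argv[4]))
E
python3 go.py .4328 -.0345 .15 1.4
```

```text
t 1.0 pos [ 0.1804 -0.5984  0.2313] x-angle -73.23 z [-0.e+00 -1.e-04 -1.e+00] shift [-0.4671 -0.4044  0.0813] roll -1.3025 F [0.15 0.35 0.68] q [-1.4   0.05  1.61 -0.    1.48 -0.12] open 0.0855
```

Request:
step_arm --targets '[-0.01, -0.008, 0, -0.03, -0.03, -0.025, 0, -0.09, -0.055, -0.047, 0, -0.16, -0.083, -0.071, 0, -0.24, -0.113, -0.097, 0, -0.32, -0.143, -0.123, 0, -0.41, -0.173, -0.149, 0, -0.49, -0.203, -0.175, 0, -0.57, -0.233, -0.201, 0, -0.65, -0.263, -0.227, 0, -0.74, -0.293, -0.253, 0, -0.82, -0.323, -0.279, 0, -0.9]' --grip 0.036 --force 40

```text
t: 2.0
tool_pos: [0.3543, -0.2061, 0.2313]
tool_rot: [3.087, -0.583, 0.002]
contact_force: [1.7, 0.1, 0.1]
opening: 0.036
```

```bash
python3 go.py .4328 -.0345 .10 1.4
```

```text
t 2.0 pos [ 0.3543 -0.2061  0.2313] x-angle -21.37 z [ 9.e-04 -4.e-04 -1.e+00] shift [ 0.0104 -0.1884  0.1313] roll -0.3975 F [1.69 0.06 0.1 ] q [-0.71 -0.5   2.08  0.    1.56 -0.34] open 0.036
```

Request:
step_arm --targets '[0.001, -0.025, 0, -0.06, 0.003, -0.05, 0.0, -0.12, 0.004, -0.077, 0.0, -0.18, 0.006, -0.104, 0.01, -0.24, 0.007, -0.13, 0.03, -0.3, 0.009, -0.155, 0.05, -0.35, 0.01, -0.175, 0.075, -0.38, 0.0104, -0.185, 0.1, -0.3975, 0.0104, -0.1884, 0.12, -0.3975, 0.0104, -0.1884, 0.131, -0.3975, 0.0104, -0.1884, 0.131, -0.3975, 0.0104, -0.1884, 0.131, -0.3975]'

```text
t: 3.0
tool_pos: [0.4325, -0.0345, 0.1004]
tool_rot: [3.141, 0.039, 0.001]
contact_force: [0.7, 0.6, 0.3]
opening: 0.0362
```

Run:
```python
from h import *
import go
go.plan([.4328,-.0345,.004],1.4)
p=imaging.get_image("top"); save(p,"top2.png")
```

```text
t 3.0 pos [ 0.4325 -0.0345  0.1004] x-angle 1.42 z [ 4.e-04 -3.e-04 -1.e+00] shift [ 0.0003 -0.0001  0.0964] roll 0.0003 F [0.68 0.62 0.32] q [-0.25 -0.31  2.17 -0.    1.28 -0.28] open 0.0362
```

View pics/top2.png

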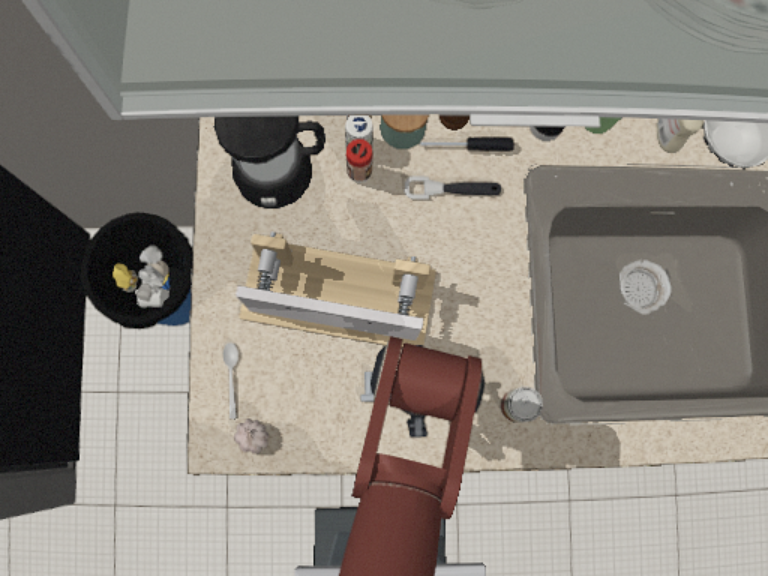

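Request:
step_arm --targets '[0.0003, 0, 0.01, 0, 0.0003, 0, 0.025, 0, 0.0003, 0, 0.04, 0, 0.0003, 0, 0.055, 0, 0.0003, 0, 0.07, 0, 0.0003, 0, 0.08, 0, 0.0003, 0, 0.087, 0, 0.0003, 0, 0.091, 0, 0.0003, 0, 0.094, 0, 0.0003, 0, 0.096, 0, 0.0003, 0, 0.096, 0]'

```text
t: 3.97
tool_pos: [0.4341, -0.0351, 0.0057]
tool_rot: [3.14, 0.038, 0.005]
contact_force: [-0.0, 0.6, 0.5]
opening: 0.0359
```

Run:
```python
from h import *
import go
go.plan([.4328,-.0345,.004],1.4)
p=imaging.get_image("scene"); c=p["color"][150:300,230:400]; p["color"]=c; save(p,"sc2.png",4)
```

```text
t 3.9667 pos [ 0.4341 -0.0351  0.0057] x-angle 1.39 z [ 0.0031 -0.001  -1.    ] shift [-0.0013 -0.0006  0.0017] roll -0.0001 F [-0.03  0.56  0.52] q [-0.25 -0.15  2.21 -0.    1.07 -0.28] open 0.0359
```

View pics/sc2.png

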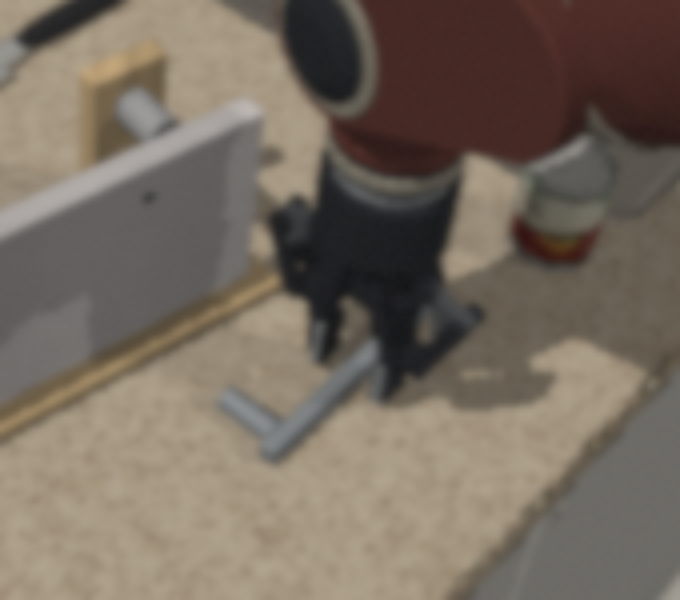

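Request:
step_arm --targets '[-0.001, -0.0005, 0.0017, 0, -0.001, -0.0005, 0.0017, 0, -0.001, -0.0005, 0.0017, 0]'

```text
t: 4.27
tool_pos: [0.4334, -0.0346, 0.0044]
tool_rot: [3.14, 0.038, 0.006]
contact_force: [-0.5, 0.2, -0.2]
opening: 0.0362
```

Request:
step_arm --targets '[0, 0, 0, 0, 0, 0, 0, 0, 0, 0, 0, 0, 0, 0, 0, 0, 0, 0, 0, 0, 0, 0, 0, 0, 0, 0, 0, 0, 0, 0, 0, 0]' --grip 0.0 --force 60

```text
t: 4.93
tool_pos: [0.4338, -0.0347, 0.0049]
tool_rot: [3.14, 0.038, 0.007]
contact_force: [-1.2, 0.9, 5.1]
opening: 0.0102
```

```bash
python3 go.py .4328 -.0345 .10 1.4
```

```text
t 4.9333 pos [ 0.4338 -0.0347  0.0049] x-angle 1.4 z [ 0.0045 -0.0013 -1.    ] shift [-0.0006 -0.0001 -0.0951] roll -0.0001 F [-1.22  0.93  5.06] q [-0.25 -0.15  2.22 -0.    1.07 -0.28] open 0.0102
```

Request:
step_arm --targets '[0, 0, -0.005, 0, 0, 0, -0.015, 0, 0, 0, -0.03, 0, 0, 0, -0.048, 0, 0, 0, -0.066, 0, 0, 0, -0.084, 0, 0, 0, -0.1, 0, 0, 0, -0.112, 0, 0, 0, -0.118, 0, 0, 0, -0.118, 0, 0, 0, -0.118, 0, 0, 0, -0.118, 0]'

```text
t: 5.93
tool_pos: [0.4325, -0.0344, 0.1218]
tool_rot: [3.141, 0.038, 0.004]
contact_force: [-0.5, -0.5, -1.3]
opening: 0.0099
```

Run:
```python
from h import *
import go
go.plan([.4328,-.0345,.123],-10.7)
p=imaging.get_image("scene"); np.save("scene3.npy",p,allow_pickle=True)
for o in ["handle","foot_left","foot_right"]:
    for q in imaging.mark_of(o,p)[:2]: print(o,np.round(q["uv"],1),round(q["score"],2),at_z(p,q["uv"],.126 if o[0]=='f' else .118).round(4))
c=p["color"][130:280,230:400]; p["color"]=c; save(p,"sc3.png",4)
```

```text
t 5.9333 pos [ 0.4325 -0.0344  0.1218] x-angle 1.39 z [ 2.6e-03 -8.0e-04 -1.0e+00] shift [ 0.0003  0.0001 -0.0012] roll 0.2111 F [-0.54 -0.47 -1.34] q [-0.25 -0.34  2.15 -0.    1.33 -0.28] open 0.0099
handle [323.  210.6] 0.88 [ 0.4346 -0.0338  0.118 ]
foot_left [290.2 214.6] 0.78 [0.473 0.032 0.126]
```

View pics/sc3.png

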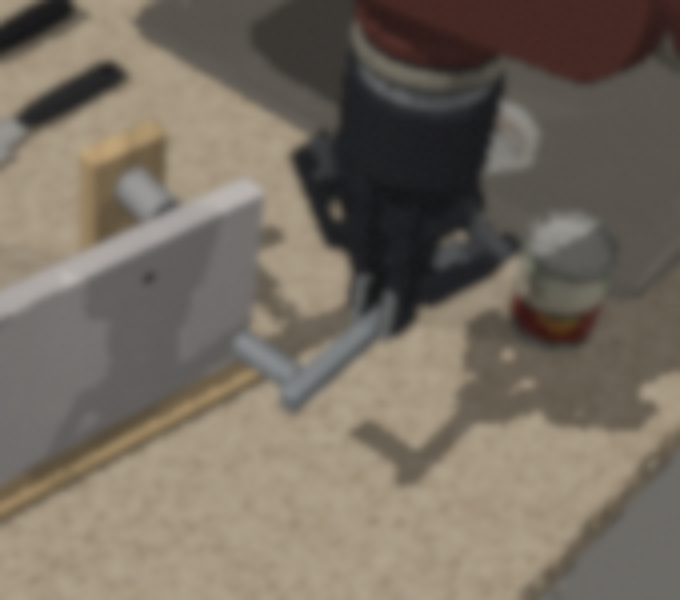

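```bash
cat > fit3.py <<'E'
import fit2
from fit2 import *
from scipy.spatial.transform import Rotation as Ro
def sil3(p,pos,eul):  # eul: yaw,pitch(y),roll(x) deg ; pitch + => feet down
    R=Ro.from_euler("ZYX",eul,degrees=True).as_matrix(); im=np.zeros((384*S,512*S),np.uint8)
    for q in PA:
        uv=np.array([proj(p,R@v+pos) for v in q]); h=cv2.convexHull((((uv+.5)*S-.5)*16).round().astype(np.int32))
        cv2.fillConvexPoly(im,h,255,shift=4)
    return cv2.resize(im,(512,384),interpolation=cv2.INTER_AREA)/255.
def getmask(p,umax,box,thr=-12):
    c=np.array(p["color"]).astype(int); b=c[...,2]-c[...,0]; X=cloud(p)
    m=(b>thr)&(X[...,2]>box[0])&(X[...,2]<box[1]+.012)
    W=np.zeros((384,512)); W[:, :umax]=1
    return m,W,X
E
python3 - <<'E'
from fit3 import *
p=np.load("scene3.npy",allow_pickle=True).item()
m,W,X=getmask(p,317,(.09,.14))
m&=(X[...,0]>.40)&(X[...,0]<.49)&(X[...,1]<.1)
W[:,:250]=0; W[:180]=0;W[260:]=0
v=np.array(p["color"]).copy(); v[(m&(W>0))]=[255,0,0]; cv2.imwrite("pics/m3.png",cv2.resize(v[170:250,270:340,::-1],None,fx=6,fy=6,interpolation=0))
M=m*W
for x in(.4325,):
  def cost(v): return (gaussian_filter((sil3(p,[x,v[0]/1000,v[1]/1000],[1.4,v[2],v[3]])*W-M),1)**2).sum()
  for z0 in([-31.,118,0,0],[-31,118,8,0],[-31,118,-8,0]):
    r=minimize(cost,z0,method="Nelder-Mead",options=dict(initial_simplex=np.array([z0,*[np.array(z0)+d for d in np.diag([4,4,6,3.])]]),xatol=.05,fatol=.005,maxiter=400)); print(x,r.x.round(2),round(r.fun,2))
  print("nominal",cost([-31.4,117,0,0]))
E
```

```text
0.4325 [-32.98 114.93  -1.28   0.43] 15.54
0.4325 [-36.24 110.08   3.86   2.96] 14.84
0.4325 [-34.66 112.74   1.54   1.29] 14.25
nominal 23.519482973575528
```

View pics/m3.png

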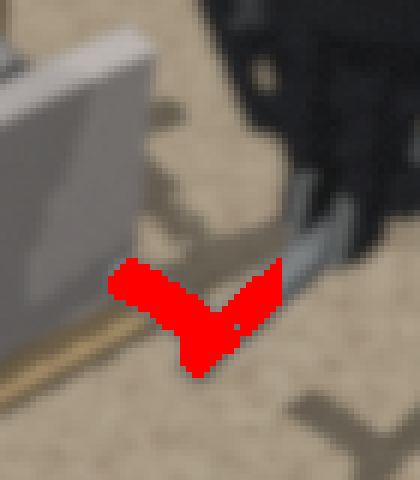

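Run:
```python
from fit3 import *
from scipy.ndimage import binary_erosion
p1=P["scene"]; p3=np.load("scene3.npy",allow_pickle=True).item()
m1=np.load("mask_scene.npy")>0; X1=cloud(p1)
m3,W,X3=getmask(p3,317,(.09,.14)); m3=m3&(W>0)&(X3[...,0]>.40)&(X3[...,0]<.49)&(X3[...,1]<.1)
for X,m,y0 in((X1,m1,-.0314),(X3,m3,-.0314)):
    m=m&(X[...,1]>-.02)&(X[...,2]>-.01); Y=X[m]
    foot=Y[Y[:,0]>.447]; bar=Y[Y[:,0]<.441]
    for n,q in(("foot",foot),("bar",bar)): print(n,len(q),np.percentile(q[:,2],[5,25,50,75,90,97]).round(4),"ymed",np.percentile(q[:,1],[3,50,97]).round(4),"x",np.percentile(q[:,0],[3,97]).round(4))
```

```text
foot 69 [0.0061 0.0101 0.0128 0.0146 0.0153 0.017 ] ymed [0.0285 0.0363 0.0402] x [0.4475 0.473 ]
bar 180 [0.0054 0.0112 0.0136 0.0152 0.016  0.0173] ymed [-0.0179  0.0197  0.0471] x [0.425 0.439]
foot 81 [0.1229 0.1264 0.1297 0.1312 0.1319 0.1328] ymed [0.0281 0.0365 0.0405] x [0.448  0.4722]
bar 152 [0.1239 0.1287 0.1309 0.1319 0.1327 0.1334] ymed [-0.0002  0.0303  0.0473] x [0.4232 0.4392]
```

Run:
```python
from fit2 import *
a,c0=.189,.5357
n3=np.array([1,-a,0])/np.hypot(a,1); ysd=np.array([a,1,0])/np.hypot(a,1)
p=P["top"]; c=-p["R"].T@p["t"]
for uv in((191.4,205.0),(246.1,214.9)):
    dr=p["R"].T@ray(p,uv); X=c+dr*((np.array([c0,0,0])-c)@n3/(dr@n3)); print(X.round(4),(X@ysd).round(4),at_z(p,uv,.126).round(4))
# front end edges from clouds (width 290)
for n in P:
    X=cloud(P[n]); Y=X[(P[n]["depth"]>0)&(abs((X-[c0,0,0])@n3)<.004)&(X[...,2]>.09)&(X[...,2]<.148)&(abs(X[...,1]-.09)<.2)]
    s=Y@ysd; print(n,len(s),s.min(),s.max(),np.percentile(s,[.5,99.5]),(s.min()+s.max())/2)
n=n3
print("ysd",ysd,"n",n3)
```

```text
[0.565  0.1552 0.1301] 0.2574 [0.5657 0.1556 0.126 ]
[0.541  0.0281 0.1271] 0.1281 [0.5412 0.0281 0.126 ]
scene 2143 0.051541545169089986 0.3414926138559929 [0.05328014 0.34072377] 0.19651707951254144
top 488 0.04831634709516823 0.33759809990456724 [0.05042185 0.33618319] 0.19295722349986774
ysd [0.18571219 0.98260418 0.        ] n [ 0.98260418 -0.18571219  0.        ]
```

```bash
python3 go.py .4802 .1067 .1229 -10.7
```

```text
t 6.1333 pos [ 0.4327 -0.0344  0.1219] x-angle 1.4 z [ 2.7e-03 -9.0e-04 -1.0e+00] shift [ 0.0509 -0.1399 -0.001 ] roll 0.2111 F [-0.84 -0.55 -1.42] q [-0.25 -0.34  2.15 -0.    1.33 -0.28] open 0.0102
```

Request:
step_arm --targets '[0.002, -0.006, 0, 0.01, 0.007, -0.02, 0, 0.03, 0.014, -0.038, 0, 0.06, 0.021, -0.058, 0, 0.09, 0.028, -0.078, -0.001, 0.12, 0.035, -0.098, -0.001, 0.15, 0.042, -0.116, -0.001, 0.18, 0.047, -0.13, -0.001, 0.2, 0.05, -0.138, -0.001, 0.2111, 0.0509, -0.1399, -0.001, 0.2111, 0.0509, -0.1399, -0.001, 0.2111, 0.0509, -0.1399, -0.001, 0.2111]'

```text
t: 7.13
tool_pos: [0.4799, 0.1066, 0.1226]
tool_rot: [3.127, -0.292, 0.003]
contact_force: [-0.5, -0.5, -1.1]
opening: 0.0099
```

Run:
```python
from h import *
import go
go.plan([.4802,.1067,.1229],-10.7)
for cam in("scene","top"):
  p=imaging.get_image(cam); np.save(cam+"4.npy",p,allow_pickle=True)
  for o in ["handle","foot_left","foot_right","hole_left","hole_right"]:
    for q in imaging.mark_of(o,p)[:2]: print(cam,o,np.round(q["uv"],1),round(q["score"],2),at_z(p,q["uv"],.126 if o!='handle' else .118).round(4))
  if cam=="scene": c=p["color"][130:280,180:350]
  else: c=p["color"][150:300,170:340]
  p["color"]=c; save(p,cam+"4.png",4)
```

```text
t 7.1333 pos [0.4799 0.1066 0.1226] x-angle -10.69 z [ 0.002  -0.0011 -1.    ] shift [ 0.0003 -0.0001 -0.0003] roll 0.0003 F [-0.53 -0.46 -1.07] q [ 0.07 -0.18  2.02 -0.    1.3   0.25] open 0.0099
scene handle [262.3 232.1] 0.6 [0.4858 0.1041 0.118 ]
scene handle [366.1 209.8] 0.27 [ 0.3688 -0.1031  0.118 ]
scene foot_left [278.2 208.3] 0.75 [0.5037 0.0364 0.126 ]
scene foot_left [220.2 228.4] 0.72 [0.5493 0.1633 0.126 ]
scene foot_right [278.9 208.8] 0.91 [0.5016 0.0364 0.126 ]
scene foot_right [224.1 229.6] 0.74 [0.5412 0.1597 0.126 ]
scene hole_left [216.7 222.2] 0.61 [0.5673 0.1571 0.126 ]
scene hole_left [265.4 231.5] 0.54 [0.4778 0.1034 0.126 ]
top handle [344.6 270.7] 0.35 [ 0.4084 -0.1996  0.118 ]
top foot_right [245.6 226.2] 0.52 [0.5147 0.0296 0.126 ]
top foot_right [167.9 293.2] 0.43 [0.3625 0.2082 0.126 ]
top hole_left [191.4 203.4] 0.78 [0.5695 0.1556 0.126 ]
top hole_left [220.9 218.1] 0.71 [0.5342 0.0867 0.126 ]
top hole_right [246.1 214.1] 0.84 [0.5431 0.0281 0.126 ]
```

View pics/scene4.png

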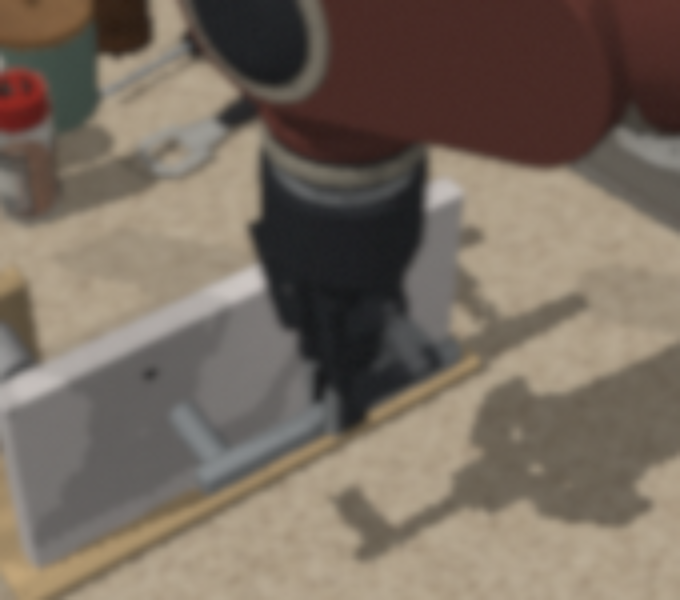

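View pics/top4.png

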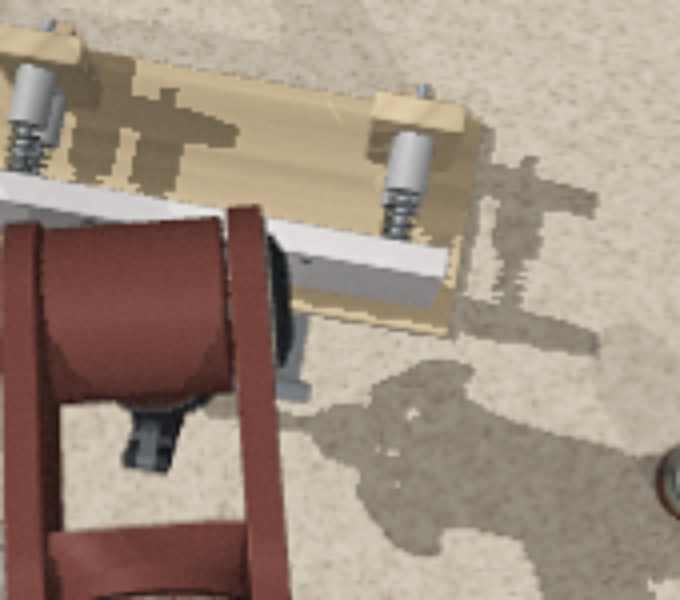

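Request:
step_arm --targets '[0.003, 0, 0, 0, 0.008, 0, 0, 0, 0.013, 0, 0, 0, 0.018, 0, 0, 0, 0.022, 0, 0, 0, 0.025, 0, 0, 0, 0.026, 0, 0, 0, 0.026, 0, 0, 0, 0.026, 0, 0, 0]'

```text
t: 8.48
tool_pos: [0.5056, 0.1018, 0.1229]
tool_rot: [3.127, -0.293, 0.004]
contact_force: [-0.3, -0.3, -0.9]
opening: 0.0101
```

```bash
cat > look.py <<'E'
from fit3 import *
import go,sys
k=sys.argv[1]
go.plan([.5,.1,.1229],-10.7)
o=monitor.get_obs(); tp=o["tool_pos"]
n=np.array([.98260418,-.18571219,0]); ysd=np.array([.18571219,.98260418,0])
print("TCP normal",(tp@n).round(4),"along",(tp@ysd).round(4),"Fn",(o["contact_force"]@n).round(2),"Fy",(o["contact_force"]@ysd).round(2),"Fz",o["contact_force"][2].round(2))
for cam in("scene","top"):
    p=imaging.get_image(cam); np.save(cam+k+".npy",p,allow_pickle=True); X=cloud(p)
    b=(np.array(p["color"]).astype(int)[...,2]-np.array(p["color"]).astype(int)[...,0])
    N=X@n;A=X@ysd; d=p["depth"]>0
    off={"scene":.1965,"top":.1928}[cam]
    ff=d&(X[...,2]>.03)&(X[...,2]<.14)&(N>.515)&(N<.57)&(abs(A-off)<.14)
    nf=np.median(N[ff&(abs(A-off)>.11)]); print(cam,"face normal",nf.round(4))
    m=d&(X[...,2]>.105)&(X[...,2]<.145)&(N>nf-.038)&(N<nf-.006)&(b>-12)
    for s in(1,-1):
        q=m&(abs(A-off-s*.064)<.025); 
        if q.sum()>5: print(cam,"foot",s,q.sum(),"along-off",np.percentile(A[q]-off,[3,50,97]).round(4),"z",np.percentile(X[q][:,2],[3,50,90,97]).round(4))
    v=np.array(p["color"]); r=(180,130) if cam=="scene" else (170,150)
    p["color"]=v[r[1]:r[1]+150,r[0]:r[0]+170]; save(p,cam+k+".png",4)
E
python3 look.py 5
```

```text
t 8.4833 pos [0.5056 0.1018 0.1229] x-angle -10.71 z [ 2.4e-03 -9.0e-04 -1.0e+00] shift [-0.0052  0.0028 -0.    ] roll -0.0001 F [-0.32 -0.29 -0.9 ] q [ 0.05 -0.12  1.97 -0.    1.29  0.24] open 0.0101
TCP normal 0.4779 along 0.1939 Fn -0.26 Fy -0.35 Fz -0.9
scene face normal 0.5262
scene foot 1 96 along-off [0.0566 0.0659 0.0709] z [0.1256 0.1314 0.1337 0.1347]
scene foot -1 21 along-off [-0.0699 -0.0666 -0.0624] z [0.1306 0.1328 0.1342 0.1347]
top face normal 0.527
top foot -1 49 along-off [-0.0714 -0.0676 -0.0618] z [0.1286 0.1321 0.1349 0.1363]
```

View pics/scene5.png

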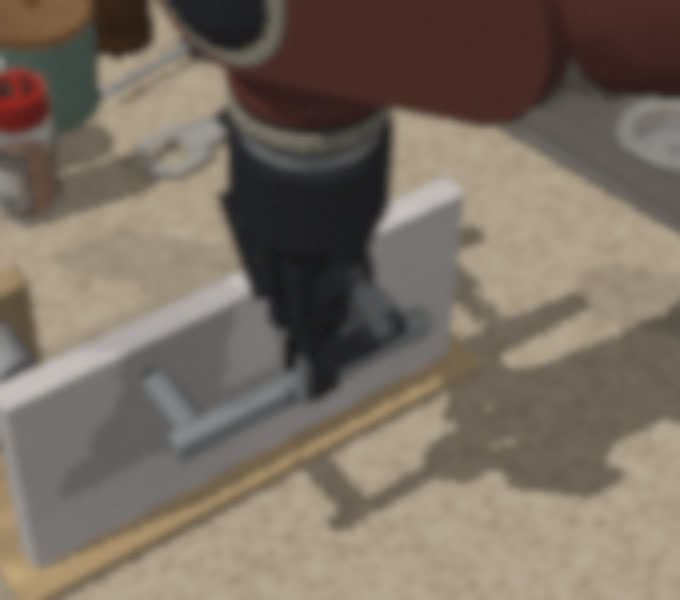

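Request:
step_arm --targets '[0.001, 0, 0, 0, 0.002, 0, 0, 0, 0.0035, 0, 0, 0, 0.005, 0, 0, 0, 0.0065, 0, 0, 0, 0.008, 0, 0, 0, 0.0095, 0, 0, 0, 0.011, 0, 0, 0, 0.0125, 0, 0, 0, 0.014, 0, 0, 0, 0.014, 0, 0, 0, 0.014, 0, 0, 0]'

```text
t: 9.58
tool_pos: [0.519, 0.0993, 0.1229]
tool_rot: [3.127, -0.293, 0.003]
contact_force: [-5.2, 0.3, 0.4]
opening: 0.0104
```

```bash
python3 look.py 6
```

```text
t 9.5833 pos [0.519  0.0993 0.1229] x-angle -10.7 z [ 1.6e-03 -7.0e-04 -1.0e+00] shift [-0.0188  0.0028 -0.0001] roll 0.0 F [-5.18  0.33  0.36] q [ 0.05 -0.09  1.94 -0.    1.29  0.24] open 0.0104
TCP normal 0.4915 along 0.194 Fn -5.15 Fy -0.64 Fz 0.36
scene face normal 0.5339
scene foot 1 95 along-off [0.0572 0.0653 0.0709] z [0.1253 0.1312 0.1333 0.134 ]
scene foot -1 26 along-off [-0.0704 -0.0665 -0.0626] z [0.13   0.132  0.1333 0.1336]
top face normal 0.5346
top foot -1 57 along-off [-0.0716 -0.0669 -0.061 ] z [0.1278 0.1331 0.1355 0.137 ]
```

View pics/scene6.png

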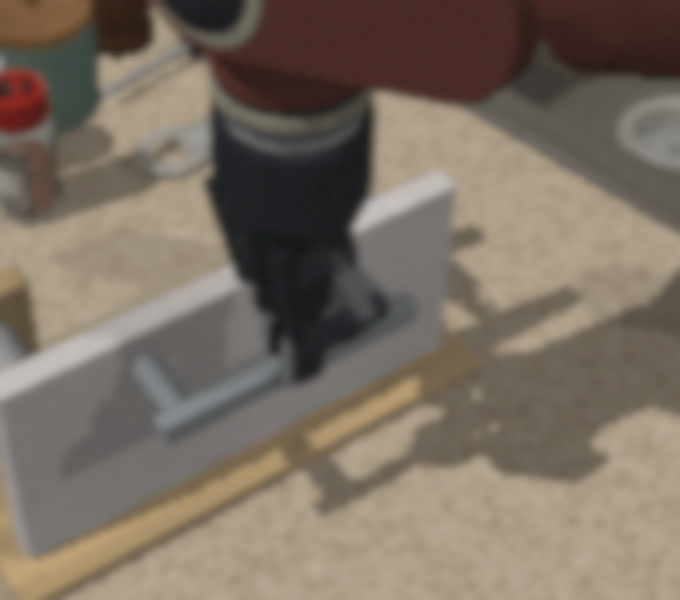

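Request:
step_arm --targets '[0.0015, 0, 0, 0, 0.003, 0, 0, 0, 0.0045, 0, 0, 0, 0.006, 0, 0, 0, 0.0075, 0, 0, 0, 0.0085, 0, 0, 0, 0.009, 0, 0, 0, 0.009, 0, 0, 0, 0.009, 0, 0, 0, 0.009, 0, 0, 0, 0.009, 0, 0, 0, 0.009, 0, 0, 0]'

```text
t: 10.68
tool_pos: [0.5265, 0.0979, 0.1227]
tool_rot: [3.127, -0.293, -0.003]
contact_force: [-8.5, 1.8, 3.0]
opening: 0.0101
```

```bash
python3 look.py 7
```

```text
t 10.6833 pos [0.5265 0.0979 0.1227] x-angle -10.69 z [-1.9e-03 -4.0e-04 -1.0e+00] shift [-0.0264  0.0028 -0.0002] roll 0.0002 F [-8.49  1.84  3.03] q [ 0.04 -0.07  1.92 -0.    1.29  0.23] open 0.0101
TCP normal 0.4991 along 0.1939 Fn -8.68 Fy 0.23 Fz 3.03
scene face normal 0.5415
scene foot 1 91 along-off [0.057  0.0657 0.071 ] z [0.126  0.1315 0.1336 0.1343]
scene foot -1 25 along-off [-0.0704 -0.0667 -0.0626] z [0.1302 0.132  0.1334 0.1346]
top face normal 0.5422
top foot -1 62 along-off [-0.0712 -0.0666 -0.0604] z [0.1268 0.1322 0.136  0.1375]
```

View pics/scene7.png

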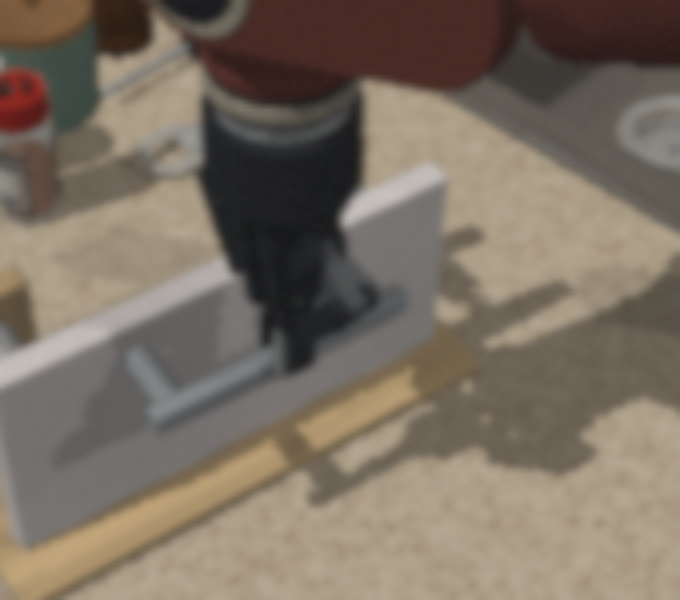

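View pics/top7.png

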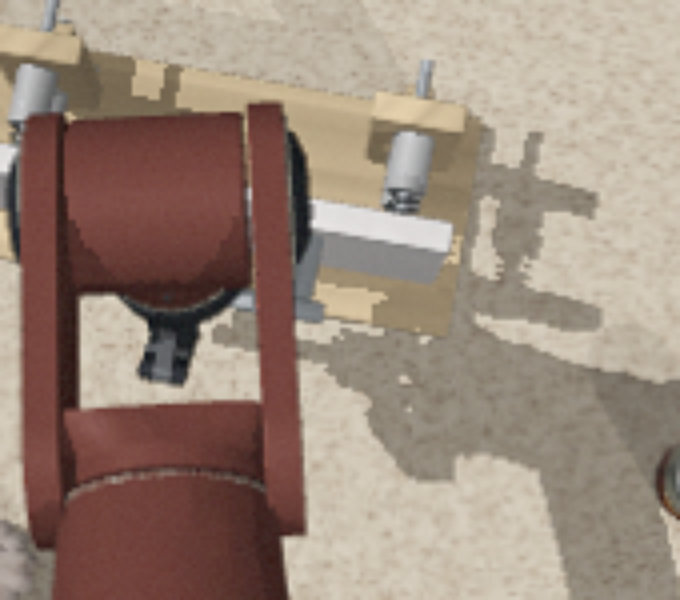

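Request:
step_arm --targets '[0.002, 0, -0.0003, 0, 0.0025, 0, -0.0003, 0, 0.003, 0, -0.0003, 0, 0.003, 0, -0.0003, 0, 0.003, 0, -0.0003, 0, 0.003, 0, -0.0003, 0, 0.003, 0, -0.0003, 0, 0.003, 0, -0.0003, 0, 0.003, 0, -0.0003, 0, 0.003, 0, -0.0003, 0, 0.003, 0, -0.0003, 0, 0.003, 0, -0.0003, 0]'

```text
t: 11.78
tool_pos: [0.5278, 0.0976, 0.1228]
tool_rot: [3.127, -0.292, -0.01]
contact_force: [-9.7, 0.7, 4.7]
opening: 0.0104
```

```bash
python3 look.py 8
```

```text
t 11.7833 pos [0.5278 0.0976 0.1228] x-angle -10.67 z [-6.1e-03 -1.0e-04 -1.0e+00] shift [-0.0278  0.0028  0.    ] roll 0.0004 F [-9.72  0.7   4.7 ] q [ 0.04 -0.06  1.91  0.    1.3   0.23] open 0.0104
TCP normal 0.5005 along 0.1939 Fn -9.68 Fy -1.12 Fz 4.7
scene face normal 0.5429
scene foot 1 95 along-off [0.0568 0.0652 0.0711] z [0.1264 0.1314 0.1335 0.1345]
scene foot -1 22 along-off [-0.07   -0.067  -0.0631] z [0.1308 0.1324 0.1335 0.1338]
top face normal 0.5436
top foot -1 61 along-off [-0.0715 -0.0662 -0.0609] z [0.1297 0.1331 0.1361 0.1385]
```

Request:
step_arm --targets '[0.0016, 0, -0.0004, 0, 0.0016, 0, -0.0008, 0, 0.0016, 0, -0.0008, 0, 0.0016, 0, -0.0008, 0, 0.0016, 0, -0.0008, 0, 0.0016, 0, -0.0008, 0, 0.0016, 0, -0.0008, 0, 0.0016, 0, -0.0008, 0, 0.0016, 0, -0.0008, 0, 0.0016, 0, -0.0008, 0, 0.0016, 0, -0.0008, 0, 0.0016, 0, -0.0008, 0]'

```text
t: 12.88
tool_pos: [0.5276, 0.0977, 0.123]
tool_rot: [3.127, -0.292, -0.017]
contact_force: [-10.3, 1.5, 3.3]
opening: 0.0099
```

```bash
python3 look.py 9
```

```text
t 12.8833 pos [0.5276 0.0977 0.123 ] x-angle -10.67 z [-1.090e-02  4.000e-04 -9.999e-01] shift [-0.0276  0.0028  0.0004] roll 0.0006 F [-10.29   1.47   3.28] q [ 0.04 -0.06  1.91  0.    1.3   0.23] open 0.0099
TCP normal 0.5003 along 0.1939 Fn -10.39 Fy -0.47 Fz 3.28
scene face normal 0.5427
scene foot 1 94 along-off [0.0569 0.0657 0.0708] z [0.125  0.1317 0.1335 0.1344]
scene foot -1 24 along-off [-0.0699 -0.067  -0.063 ] z [0.1309 0.1327 0.1339 0.134 ]
top face normal 0.5433
top foot -1 65 along-off [-0.0714 -0.0662 -0.0604] z [0.128  0.1332 0.1362 0.1365]
```

```bash
python3 - <<'E'
from h import *
n=np.array([.98260418,-.18571219,0]); ysd=np.array([.18571219,.98260418,0])
for i in range(80):
    imaging.get_image("scene")
    if i%8==7:
        o=monitor.get_obs(); f=o["contact_force"]; print(round(o["t"],2),"Fn %.2f Fy %.2f Fz %.2f"%(f@n,f@ysd,f[2]),"N %.4f z %.4f"%(o["tool_pos"]@n,o["tool_pos"][2]),o["opening"].round(4))
E
python3 look.py 10
```

```text
t 13.3833 pos [0.5276 0.0977 0.123 ] x-angle -10.67 z [-1.090e-02  5.000e-04 -9.999e-01] shift [-0.0276  0.0028  0.0004] roll 0.0006 F [-10.56   1.79   3.08] q [ 0.04 -0.06  1.91  0.    1.3   0.23] open 0.0102
TCP normal 0.5003 along 0.194 Fn -10.7 Fy -0.2 Fz 3.08
scene face normal 0.5426
scene foot 1 94 along-off [0.0569 0.0654 0.0708] z [0.125  0.1316 0.1335 0.1344]
scene foot -1 24 along-off [-0.0699 -0.067  -0.0629] z [0.1308 0.1324 0.1339 0.1344]
top face normal 0.5433
top foot -1 65 along-off [-0.0714 -0.0661 -0.0604] z [0.1266 0.133  0.1368 0.138 ]Traceback (most recent call last):
  File "<stdin>", line 6, in <module>
AttributeError: 'float' object has no attribute 'round'
```

View pics/scene10.png

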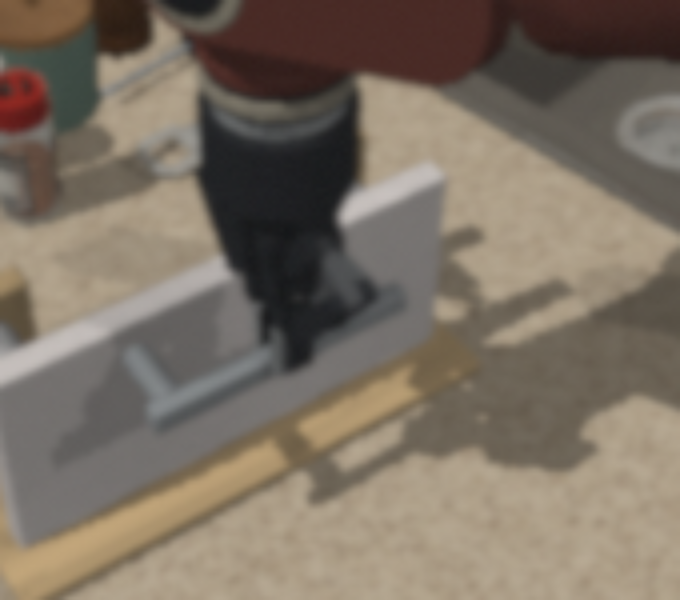

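```bash
python3 - <<'E'
from h import *
n=np.array([.98260418,-.18571219,0]); ysd=np.array([.18571219,.98260418,0])
for i in range(90):
    imaging.get_image("scene")
    if i%10==9:
        o=monitor.get_obs(); f=o["contact_force"]; print(round(o["t"],2),"Fn %.2f Fy %.2f Fz %.2f"%(f@n,f@ysd,f[2]),"N %.4f z %.4f"%(o["tool_pos"]@n,o["tool_pos"][2]),"%.4f"%o["opening"])
E
python3 look.py 11
```

```text
13.98 Fn -9.59 Fy -0.59 Fz 3.46 N 0.5003 z 0.1230 0.0100
14.48 Fn -8.89 Fy 0.01 Fz 3.50 N 0.5003 z 0.1230 0.0099
14.98 Fn -9.18 Fy 0.18 Fz 3.60 N 0.5003 z 0.1230 0.0101
15.48 Fn -9.61 Fy -1.23 Fz 2.04 N 0.5003 z 0.1230 0.0101
15.98 Fn -9.81 Fy -0.95 Fz 3.61 N 0.5003 z 0.1230 0.0101
16.48 Fn -9.51 Fy 0.26 Fz 3.34 N 0.5003 z 0.1230 0.0101
16.98 Fn -10.26 Fy 0.45 Fz 3.98 N 0.5003 z 0.1230 0.0097
17.48 Fn -9.33 Fy -0.17 Fz 3.07 N 0.5003 z 0.1230 0.0101
17.98 Fn -9.23 Fy -0.57 Fz 2.40 N 0.5003 z 0.1231 0.0102
t 17.9833 pos [0.5276 0.0977 0.1231] x-angle -10.67 z [-1.080e-02  4.000e-04 -9.999e-01] shift [-0.0276  0.0028  0.0005] roll 0.0006 F [-9.18  1.16  2.4 ] q [ 0.04 -0.06  1.91  0.    1.3   0.23] open 0.0102
TCP normal 0.5003 along 0.1939 Fn -9.23 Fy -0.57 Fz 2.4
scene face normal 0.5427
scene foot 1 94 along-off [0.0568 0.0657 0.0711] z [0.1261 0.1315 0.1337 0.1346]
scene foot -1 23 along-off [-0.07   -0.0661 -0.0631] z [0.1303 0.1326 0.1342 0.1343]
top face normal 0.5433
top foot -1 65 along-off [-0.0711 -0.0661 -0.0604] z [0.1279 0.1337 0.1373 0.1379]
```

```bash
python3 -c "
from station import ticket
print(ticket.finish_job())"
```

```text
the job is handed in; nothing more can be done
None
```

The handle's feet are set on the two screw holes. I handed the job in at about 18 s with the arm still gripping (60 N) and pressing it there.

- **Push:** over the last 5 s the measured push was 8.9 to 10.7 N, averaging about 9.6 N. The front is pushed back about 16.4 mm out of 30 mm, well short of the stop. The arm's position changed by no more than about 0.1 mm.
- **Centring:** the parts of the feet I could see lie within about 1–2 mm sideways and about 1 mm in height of where they should be. The tool's turn matches the drawer front's to about 0.1°. Both holes and part of the right foot were hidden during the press, so this compares the feet with hole positions measured before the handle covered them.

**Checks that were not clean:**
- The two cameras differ by about 4–5 mm sideways in absolute position. I used each camera's own handle-to-hole difference, and those agree to about 1 mm.
- A side force of about 3 N remains, the feet pressing down on the front by friction, and the tool leans about 0.6°. I saw no slip.
- The gripper reads about 10 mm open on the 12 mm bar. The handle followed the tool exactly when lifted, so I took the grip as sound.

I moved nothing else on the worktop on purpose, but made no before-and-after comparison of the other items.

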